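# Fold the lid stay and shut the sample chest

### The job

Shut the small chest that holds the tray of sample tubes: first press the dark knob at the knee of its folding lid stay downwards until the stay folds, then lower the lid gently until it is fully shut. Leave the other chest, the one with the carton inside, open as it is.

Things in the scene. Friction and masses are not known exactly. Their poses are not given: they have to be found in the camera images.
- chest_knob (a point): Centre of the dark knob (20 mm across, 20 mm long, axis along the hinge line) at the knee of the steel stay just inside the right wall of the chest with the sample tubes. Pressed down (2 to 6 N) it swings down and to the rear round a pin 76 mm away, 54 mm in front of it at the start, 100 mm above the worktop; 25 mm down folds the stay well past centre. Until then the lid is locked.
- chest_lid_edge (a point): Middle of the free edge of that chest's lid, at mid-thickness: z axis points away from the hinge (197 mm off, 110 mm up), y along it, x out of the outer face. White lid 198x206x10 mm, a lip sticks out 12 mm; open at 85 degrees, inner face to the robot. The stiff hinge holds it anywhere; stay broken, 2 to 4 N on the outer face turn it. Chest 200x200x110 mm, fixed, turned up to 17 degrees.
- chest_stay (a joint): Knee of that stay (rad): 0 locked, as at the start, 0.12 straight, growing as it folds down into the chest, about 2.8 with the lid shut.
- chest_lid (a joint): Lid of that chest (rad): how far it has come down; 0 open as at the start, 1.48 shut on the rim.
- spare_lid_edge (a point): Middle of the free edge of the lid of the other chest, which is alike but holds a carton 95x125x48 mm and is to be left open on its locked stay. Axes as for the first lid. The chests stand either side of the bench analyser; which is on which side varies.

How it is judged (in metres and radians):
On the way:
1. the stay of the chest with the tubes is broken at its knee (folded by 0.35 rad or more) while its lid is still up (value of joint chest_stay above 0.35 rad and value of joint chest_lid below 0.9 rad), for 0.1 s.
At the end, for the whole second after the job is handed in: The lid of the chest with the tubes is shut (within 0.07 rad, about 14 mm at its free edge) and at rest, and the free edge of the other chest's lid is within 20 mm of where it was (value of joint chest_lid above 1.41 rad and velocity of joint chest_lid below 0.1 rad/s and distance of spare_lid_edge from where it was at the start of the episode below 0.02 m); the robot touches nothing.
It fails at once if the lid is slammed (turns faster than 3 rad/s) (velocity of joint chest_lid above 3 rad/s).
It fails at once if the other chest's lid is moved by more than 40 mm (distance of spare_lid_edge from where it was at the start of the episode above 0.04 m).
It also fails if it takes over 48 s, if anything falls off the work surface, if the arm or the gripper's body presses on something with over 40 N, if the wrist force passes 120 N, or if a joint passes its speed limit or range.

### The arm

A 7-joint arm with a two-finger parallel gripper is mounted at the origin on a cart in front of the work surface, level with it; the furniture and walls round the work are solid. World frame = base frame: x ahead of the robot, y to its left, z up, the work surface at z = 0. Lengths are in m, angles in degrees, forces in N, time in s.
With the tool pointing down it reaches from about 0.425 to 0.875 m from the base axis. Payload 4.7 kg.
Tool frame: the origin (TCP) lies at the very end of the fingers, on their centre line; the grasp point (between the pads) lies 19 mm behind it (pinch_z is the distance from the TCP to the grasp point, in m); z points along the fingers, y is the direction in which the jaws open and shut (so a half turn about z gives the same grasp; the last joint's range is limited). The gripper opens to 87 mm and grips with 3 to 60 N. Pads are 19 mm wide; open, the fingers measure 117 mm over their backs; the gripper's body (75 mm by 190 mm) begins 51 mm behind the grasp point.
Start: joints at [-64.567, 18.392, -4.016, 83.108, 1.295, 78.541, -3.26], TCP at [0.271, 0.591, 0.223] pointing down, gripper open.
Joint ranges: [-163.93, 163.93], [-17.29, 119.83], [-79.2, 71.16], [3.27, 140.29], [-89.18, 269.18], [5.43, 117.66], [-154.24, 154.24]. Speed limits (degrees/s): [147.25, 147.25, 180, 180, 180, 180, 180].

### API

Orientations are given as [roll, pitch, yaw] about the fixed x, y, z axes, in that order (R = Rz(yaw) Ry(pitch) Rx(roll)).
In Python, from cell import get_obs, read_camera, camera_params, sign_off, pinch_z gives the robot as it stands.
- The arm moves only by the shell command python3 -m handwheel 'ROWS' [FORCE]. ROWS is JSON, a list of rows, each a list of 5 numbers: the finger opening in m, from 0 to 0.087, then the shift along the tool's x, y, z in m, then the turn about the tool's z in rad. In form: [[jaw, tx, ty, tz, twist], ...]. A call has 1 to 20 rows; each row is the pose to reach, as a shift and turn from the pose commanded when the call began, along the tool's axes at that moment; what a row does not reach only later rows make up. A row lasts 1/10 s, in which the tool goes at most 50 mm and 8.59 degrees, less where a joint would pass 70% of its speed; a pose out of reach is approached as far as the arm can. A call with a gripper value outside its range is refused whole. The fingers move at their own pace and stop on an object; FORCE is the grip in N (left out, the last holds). Time passes only in rows, so rows that repeat a pose let the fingers close. It gives the time, the measured TCP pose, the force and the opening at its end, in the units of the state.
- get_obs(): the state, without advancing time (a new reading comes with each control period).
- read_camera(name): name is "scene" or "top"; returns the picture (420x560x3 uint8, blue, green, red); there is no depth.
- camera_params(name): a dict with "camera_matrix" (3x3 intrinsics, pixels), "k1" (the pictures are not rectified: a ray, as slopes to the right and down, at radius r is drawn at 1 + k1 r^2 times it, then the intrinsics apply), "R" (3x3) and "t" (3): a world point X has camera coordinates R X + t. Camera axes: x right, y down, z forward; pixel columns grow to the right and rows downward; lengths in m; the calibration is good to about 2 mm. A picture is of the moment at which its call begins. camera_params takes no time and is no camera call.
- sign_off(): hands the job in, once; it reports no verdict.
The state is a dict: "time_s": time; "qpos": joint angles; "joint_velocities": joint speeds; "effort": joint torques, N m; "tool_pos": TCP position; "tool_rot": TCP orientation; "force": force on the tool from outside, world axes, zero at the start; "wrist_torque": the same for the moment, N m; "grip_width": finger opening in m.
Only numpy, scipy, OpenCV 4.12 (cv2) and the standard library are available. Lean on these libraries where they do the work, as an engineer would, in place of code of your own. Each camera call takes 0.05 s, during which the arm holds its last target.

## Working session

There is one attempt and no reset: what is moved stays moved. The work goes in short steps, Python scripts to look and compute and a shell command to move; the robot and the scene stay as the last step left them, time stands still between calls to the robot, and variables do not carry over. Pictures are saved under pics/ and viewed, and the job is handed in when it is done.

```bash
ls; mkdir -p pics; python3 - <<'E'
from cell import *
import cv2
print(get_obs())
for n in("scene","top"):
    cv2.imwrite(f"pics/{n}0.png",read_camera(n)); p=camera_params(n); print(n,p)
E
```

```text
pics
{'time_s': 0.0, 'qpos': array([-64.56379988,  18.43905999,  -4.01617301,  83.17748458,
         1.2960864 ,  78.54190583,  -3.25620669]), 'joint_velocities': array([ 0.00905486,  0.02721492,  0.04671392, -0.00671427, -0.06845973,
       -0.02719187,  0.09114841]), 'effort': array([ 2.07528051e-04, -4.91287744e+01, -4.04001307e-01, -3.12527490e+01,
       -6.39008288e-02,  4.37220780e-02,  1.72703194e-04]), 'tool_pos': array([0.27067911, 0.59031814, 0.221439  ]), 'tool_rot': array([-1.79886862e+02,  6.81425351e-03,  1.55378232e+02]), 'force': array([-0.12883829,  0.30430581,  0.65058376]), 'wrist_torque': array([0.03657974, 0.02057386, 0.01000961]), 'grip_width': 0.0870209856707656}
scene {'camera_matrix': array([[430.48843384,   0.        , 286.10268976],
       [  0.        , 430.48843384, 206.44202208],
       [  0.        ,   0.        ,   1.        ]]), 'k1': -0.05994168142583867, 'R': array([[-0.49241971, -0.87029535,  0.01043226],
       [-0.40067852,  0.21603386, -0.89038537],
       [ 0.77264452, -0.44262329, -0.45508798]]), 't': array([0.22448952, 0.43765546, 1.12747218])}
top {'camera_matrix': array([[477.43119888,   0.        , 277.45193871],
       [  0.        , 477.43119888, 204.0328926 ],
       [  0.        ,   0.        ,   1.        ]]), 'k1': -0.15030368248586853, 'R': array([[-0.02377667, -0.99968229, -0.00836647],
       [-0.97988646,  0.02496283, -0.19798834],
       [ 0.19813429,  0.00349069, -0.98016867]]), 't': array([0.00537727, 0.54780158, 1.428875  ])}
```

View pics/scene0.png

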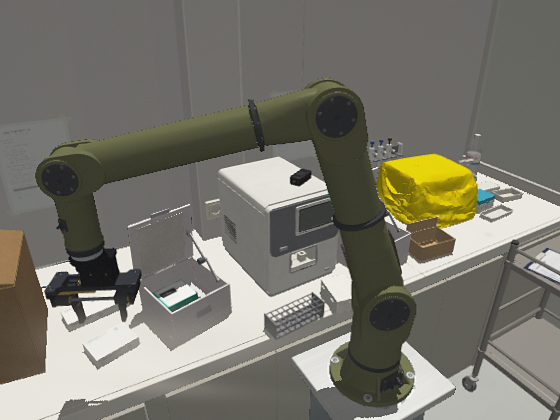

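View pics/top0.png

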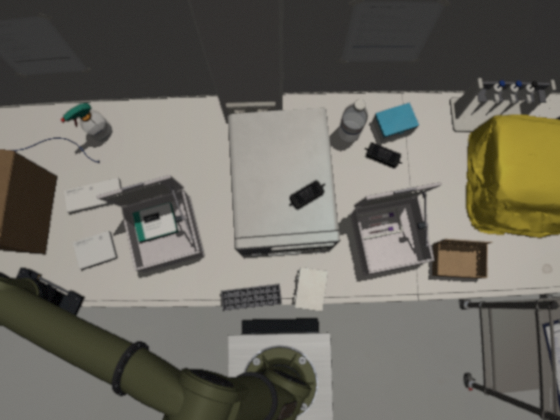

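```bash
python3 - <<'E'
import cv2,numpy as np
t=cv2.imread("pics/top0.png");s=cv2.imread("pics/scene0.png")
a=cv2.resize(t[165:285,105:215],None,fx=5,fy=5,interpolation=cv2.INTER_CUBIC)
b=cv2.resize(t[165:285,340:450],None,fx=5,fy=5,interpolation=cv2.INTER_CUBIC)
c=cv2.resize(s[195:350,120:240],None,fx=5,fy=5,interpolation=cv2.INTER_CUBIC)
cv2.imwrite("pics/zl.png",a);cv2.imwrite("pics/zr.png",b);cv2.imwrite("pics/zs.png",c[:600*1+175])
d=cv2.resize(s[195:295,315:435],None,fx=5,fy=5,interpolation=cv2.INTER_CUBIC)
cv2.imwrite("pics/zs.png",cv2.resize(c,None,fx=.77,fy=.77));cv2.imwrite("pics/zs2.png",d)
E
```

```text
(no output)
```

View pics/zl.png

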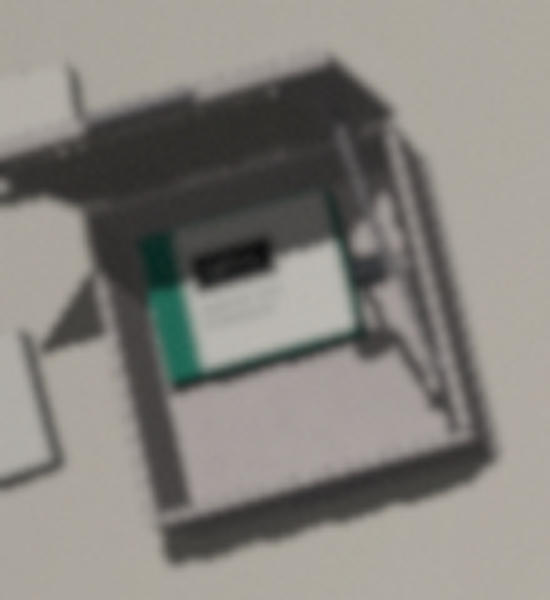

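View pics/zr.png

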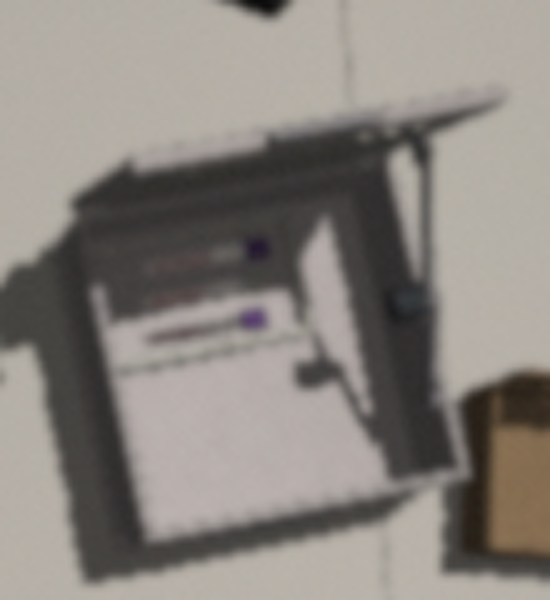

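View pics/zs.png

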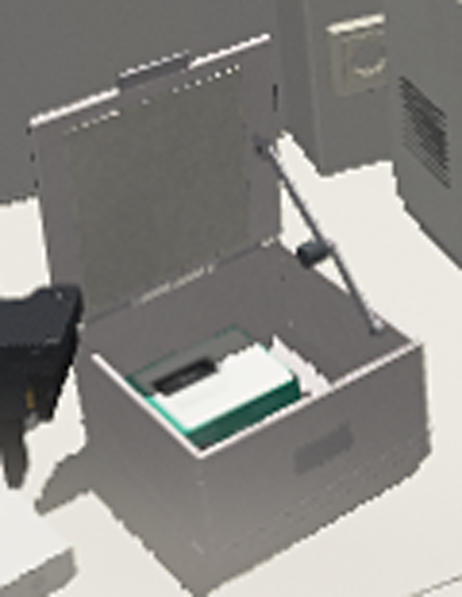

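View pics/zs2.png

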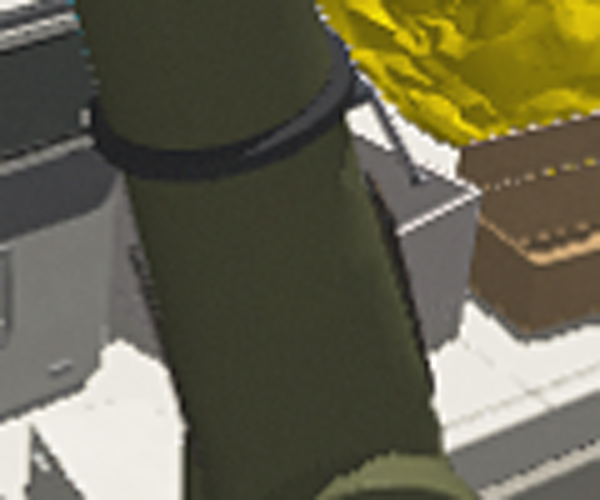

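```bash
cat > h.py <<'E'
import numpy as np, cv2
from cell import camera_params
def ray(n,u,v):
    p=camera_params(n);K=p["camera_matrix"]
    xy=cv2.undistortPoints(np.array([[[u,v]]],float),K,np.array([p["k1"],0,0,0.]))[0,0]
    return -p["R"].T@p["t"], p["R"].T@np.r_[xy,1]
def onz(n,u,v,z):
    c,d=ray(n,u,v); return c+d*(z-c[2])/d[2]
def proj(n,X):
    p=camera_params(n);return cv2.projectPoints(np.array([X],float),cv2.Rodrigues(p["R"])[0],p["t"],p["camera_matrix"],np.array([p["k1"],0,0,0.]))[0][0,0]
E
python3 - <<'E'
from h import *
z=lambda x,y:((x+.5)/5-.5+340,(y+.5)/5-.5+165)
fr=onz("top",*z(468,472),.11); fl=onz("top",*z(145,543),.11)
print("fr",fr,"fl",fl,np.linalg.norm(fr-fl),"yaw",np.degrees(np.arctan2(fl[1]-fr[1],fl[0]-fr[0]))-90)
k=onz("top",*z(408,300),.1535); print("knob",k)
u=(fl-fr)/np.linalg.norm(fl-fr); f=np.array([u[1],-u[0],0])  # rearward
print("u",u,"rear",f,"knob in chest", (k-fr)@u,(k-fr)@f)
a=onz("top",*z(130,160),.306);b=onz("top",*z(505,93),.306);print("lid",a,b,np.linalg.norm(a-b),(a-fr)@f,(b-fr)@f, (a-fr)@u,(b-fr)@u)
for n,q,zz in [("analyser fr top",(335,243),.3),("an rear right",(325,110),.3),("an bottom?",(336,245),0.0),("analyser fl",(236,245),.3),("bottle",(357,103),.15),("carton",(487,245),.08),("rack",(281,290),.05),("knob left",(306,195),.3)]: print(n,onz("top",*q,zz))
E
```

```text
fr [ 0.35845794 -0.46644236  0.11      ] fl [ 0.32347863 -0.2699263   0.11      ] 0.19960489085291852 yaw 10.092784537957115
knob [ 0.4562307  -0.42455187  0.1535    ]
u [-0.17524274  0.98452526  0.        ] rear [0.98452526 0.17524274 0.        ] knob in chest 0.02410827729299027 0.10360075649012161
lid [ 0.51079992 -0.23756254  0.306     ] [ 0.54203002 -0.44012832  0.306     ] 0.2049590582454587 0.19009406006395377 0.1853427013635815 0.19864113437844014 -0.00626284349257566
analyser fr top [ 0.39323611 -0.15311626  0.3       ]
an rear right [ 0.75475031 -0.143943    0.3       ]
an bottom? [ 0.42136008 -0.19071374  0.        ]
analyser fl [0.39446586 0.09910183 0.3       ]
bottle [ 0.83814402 -0.2597031   0.15      ]
carton [ 0.39718038 -0.65197264  0.08      ]
rack [ 0.2834443  -0.01250886  0.05      ]
knob left [ 0.52021117 -0.08357465  0.3       ]
```

```bash
python3 - <<'E'
from h import *
# analyser top corners in scene view: triangulate with top (front-right top, front-left top)
for name,s,t in [("front left",(273,208),(235,243)),("front right",(335,186),(336,235)),("rear left",(218,170),(232,113)),("rear right",(313,152),(324,109))]:
    c1,d1=ray("scene",*s);c2,d2=ray("top",*t)
    A=np.c_[d1,-d2];x=np.linalg.lstsq(A,c2-c1,rcond=None)[0]
    print(name,c1+d1*x[0],c2+d2*x[1])
t=cv2.imread("pics/top0.png");cv2.imwrite("pics/ztop.png",cv2.resize(t[90:310,215:500],None,fx=2.8,fy=2.7,interpolation=cv2.INTER_CUBIC))
E
```

```text
front left [0.38763828 0.08588835 0.33290437] [0.39542269 0.09828508 0.33502151]
front right [ 0.41101158 -0.1473888   0.34310035] [ 0.40798715 -0.15148478  0.3431859 ]
rear left [0.74680569 0.11353722 0.32644408] [0.74291835 0.1057113  0.32405365]
rear right [ 0.65604432 -0.22144144  0.36529486] [ 0.72283092 -0.13250247  0.3837089 ]
```

View pics/ztop.png

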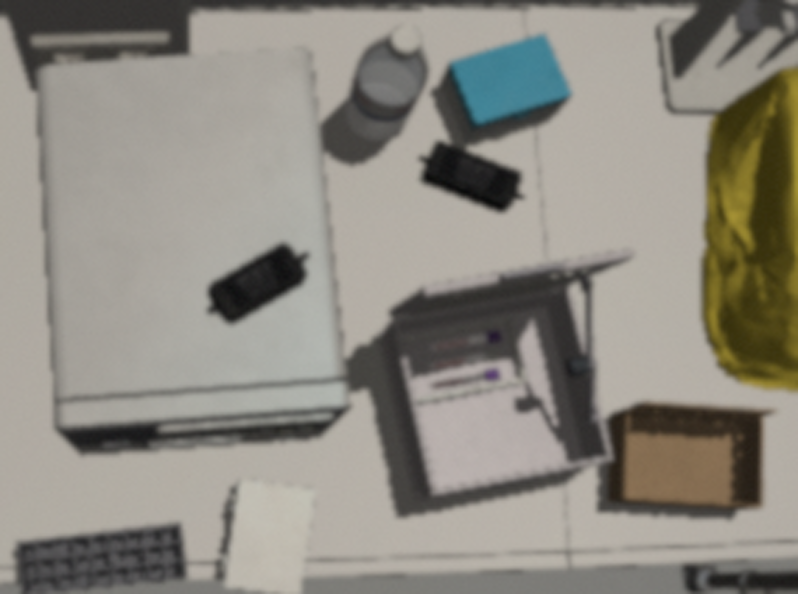

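```bash
python3 -m handwheel '[[0,0,0,-0.04,0],[0,0,0,-0.08,0],[0,0,0,-0.12,0],[0,0,0,-0.16,0],[0,0,0,-0.20,0],[0,0,0,-0.24,0],[0,0,0,-0.24,0]]' 20
cat >> h.py <<'E'
from scipy.spatial.transform import Rotation as Ro
def rel(X,yaw):
    from cell import get_obs
    o=get_obs(); R=Ro.from_euler("xyz",o["tool_rot"],degrees=True).as_matrix()
    d=R.T@(np.array(X)-o["tool_pos"]); tw=-np.radians((yaw-o["tool_rot"][2]+180)%360-180)
    print("tool",o["tool_pos"].round(4),o["tool_rot"].round(1),"F",o["force"].round(1),"q",o["qpos"].round(0),"t",round(o["time_s"],2)); print("rel",d.round(4),"twist",round(tw,3))
FR=np.array([0.35846,-0.46644,0]);U=np.array([-.17524,.98453,0]);F=np.array([.98453,.17524,0])
def ch(u,r,z): return FR+u*U+r*F+np.array([0,0,z])
E
python3 - <<'E'
from h import *
rel([.60,.10,.46],80); rel([.60,.10,.46],10.1)
E
```

```text
time_s: 0.8
tool_pos: [0.2712, 0.5918, 0.4688]
tool_rot: [179.5, -0.0, 155.4]
force: [0.6, -0.0, 1.0]
grip_width: 0.0388
tool [0.2712 0.5918 0.4688] [179.5  -0.  155.4] F [ 0.6 -0.   1. ] q [-66.  19.  -3.  54.   1. 106.  -3.] t 0.8
rel [-0.5038 -0.3101  0.0056] twist 1.315
tool [0.2712 0.5918 0.4688] [179.5  -0.  155.4] F [ 0.6 -0.   1. ] q [-66.  19.  -3.  54.   1. 106.  -3.] t 0.8
rel [-0.5038 -0.3101  0.0056] twist 2.535
```

```bash
python3 -m handwheel '[[0,-0.034,-0.021,0,0.09],[0,-0.068,-0.042,0,0.18],[0,-0.102,-0.063,0,0.27],[0,-0.136,-0.084,0,0.36],[0,-0.170,-0.105,0,0.45],[0,-0.204,-0.126,0,0.54],[0,-0.238,-0.147,0,0.63],[0,-0.272,-0.168,0,0.72],[0,-0.306,-0.189,0,0.81],[0,-0.340,-0.210,0,0.90],[0,-0.374,-0.231,0,0.99],[0,-0.408,-0.252,0,1.08],[0,-0.442,-0.273,0,1.17],[0,-0.476,-0.294,0,1.26],[0,-0.504,-0.310,0,1.32],[0,-0.504,-0.310,0,1.32],[0,-0.504,-0.310,0,1.32]]'
python3 - <<'E'
from h import *
p=ch(.033,.1,.46);print(p);rel(p,10.1)
E
```

```text
time_s: 2.5
tool_pos: [0.5999, 0.0985, 0.4614]
tool_rot: [-179.9, 0.0, 79.7]
force: [-0.3, -0.1, 0.6]
grip_width: 0.0005
[ 0.45113008 -0.41642651  0.46      ]
tool [0.5999 0.0985 0.4614] [-179.9    0.    79.7] F [-0.3 -0.1  0.6] q [-30.  14.  25.  63.  -6. 104. -18.] t 2.5
rel [-0.5333 -0.0541  0.0018] twist 1.214
```

```bash
python3 -m handwheel '[[0,-0.036,-0.0036,0,0.08],[0,-0.072,-0.0072,0,0.16],[0,-0.108,-0.011,0,0.24],[0,-0.144,-0.0144,0,0.32],[0,-0.180,-0.018,0,0.40],[0,-0.216,-0.022,0,0.48],[0,-0.252,-0.025,0,0.56],[0,-0.288,-0.029,0,0.64],[0,-0.324,-0.032,0,0.72],[0,-0.360,-0.036,0,0.80],[0,-0.396,-0.040,0,0.88],[0,-0.432,-0.043,0,0.96],[0,-0.468,-0.047,0,1.04],[0,-0.504,-0.051,0,1.12],[0,-0.533,-0.054,0,1.21],[0,-0.533,-0.054,0,1.214],[0,-0.533,-0.054,0,1.214],[0,-0.533,-0.054,0,1.214]]'
python3 - <<'E'
from h import *
from cell import read_camera
p=ch(.033,.1,.19);print(p);rel(p,10.1)
cv2.imwrite("pics/scene1.png",read_camera("scene"));cv2.imwrite("pics/top1.png",read_camera("top"))
E
```

```text
time_s: 4.3
tool_pos: [0.4524, -0.4148, 0.4626]
tool_rot: [-180.0, -0.1, 10.3]
force: [-0.9, -0.2, -0.7]
grip_width: 0.0005
[ 0.45113008 -0.41642651  0.19      ]
tool [ 0.4524 -0.4148  0.4626] [-1.80e+02 -1.00e-01  1.03e+01] F [-0.9 -0.2 -0.7] q [  5.  18.  51.  63. -15. 105. -29.] t 4.3
rel [-0.0018  0.0016  0.2726] twist 0.003
```

View pics/scene1.png

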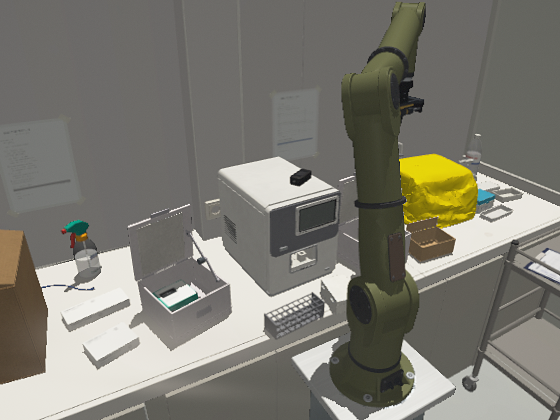

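View pics/top1.png

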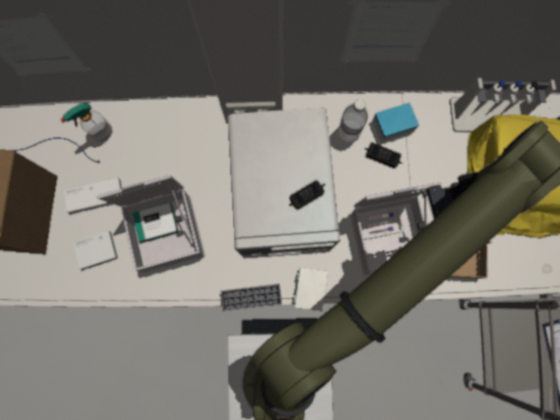

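```bash
python3 -m handwheel '[[0,-0.0003,0.0003,0.03,0],[0,-0.0006,0.0006,0.06,0],[0,-0.001,0.001,0.09,0],[0,-0.0015,0.0013,0.12,0],[0,-0.0018,0.0016,0.15,0],[0,-0.0018,0.0016,0.15,0]]'
python3 - <<'E'
from h import *
rel(ch(.033,.1,.185),10.1)
E
```

```text
time_s: 5.0
tool_pos: [0.4499, -0.4146, 0.3087]
tool_rot: [-179.7, 0.2, 10.3]
force: [-0.0, 0.4, -0.5]
grip_width: 0.0007
tool [ 0.4499 -0.4146  0.3087] [-179.7    0.2   10.3] F [-0.   0.4 -0.5] q [  1.  16.  50.  82. -12.  88. -30.] t 5.0
rel [0.0013 0.0027 0.1237] twist 0.004
```

```bash
python3 -m handwheel '[[0,0,0,0.03,0],[0,0.0005,0.0005,0.06,0],[0,0.001,0.001,0.09,0],[0,0.001,0.002,0.118,0],[0,0.001,0.002,0.118,0],[0,0.001,0.002,0.118,0]]'
python3 - <<'E'
from h import *
from cell import read_camera
rel(ch(.033,.1,.1635),10.1)
cv2.imwrite("pics/scene2.png",read_camera("scene"));cv2.imwrite("pics/top2.png",read_camera("top"))
E
```

```text
time_s: 5.6
tool_pos: [0.4527, -0.4196, 0.1963]
tool_rot: [179.9, -0.1, 10.2]
force: [-0.1, -0.0, 1.4]
grip_width: 0.0005
tool [ 0.4527 -0.4196  0.1963] [ 1.799e+02 -1.000e-01  1.020e+01] F [-0.1 -0.   1.4] q [  1.  20.  49.  92. -15.  75. -28.] t 5.6
rel [-0.001  -0.0034  0.0328] twist 0.002
```

View pics/scene2.png

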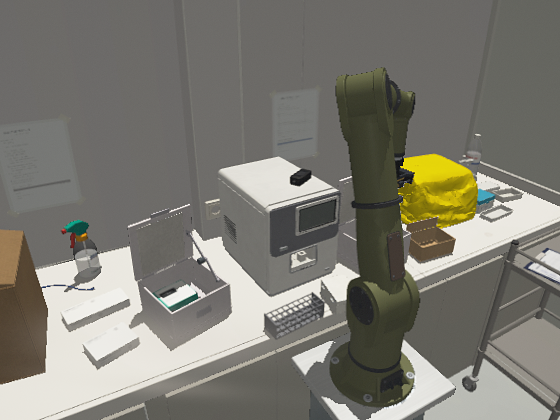

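View pics/top2.png

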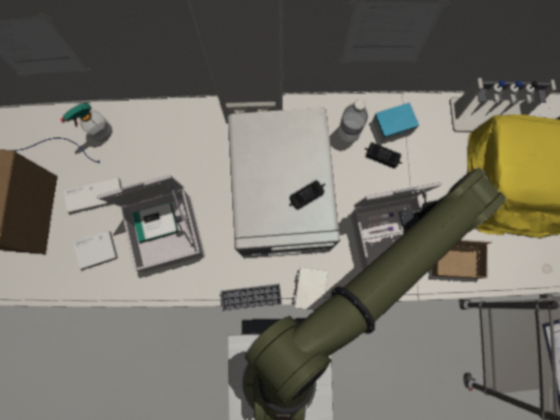

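```bash
python3 -m handwheel '[[0,-0.001,-0.001,0.008,0],[0,-0.001,-0.002,0.016,0],[0,-0.001,-0.003,0.024,0],[0,-0.001,-0.003,0.030,0],[0,-0.001,-0.003,0.036,0],[0,-0.001,-0.003,0.036,0]]'
python3 - <<'E'
from h import *
rel(ch(.033,.1,.1635),10.1)
E
```

```text
time_s: 6.3
tool_pos: [0.4526, -0.416, 0.1589]
tool_rot: [180.0, -0.2, 10.3]
force: [1.7, -0.5, 2.4]
grip_width: 0.0005
tool [ 0.4526 -0.416   0.1589] [180.   -0.2  10.3] F [ 1.7 -0.5  2.4] q [  2.  21.  48.  95. -16.  71. -27.] t 6.3
rel [-0.0015  0.0001 -0.0046] twist 0.003
```

```bash
python3 -m handwheel '[[0,0.004,0,0.003,0],[0,0.007,0,0.006,0],[0,0.010,0,0.010,0],[0,0.012,0,0.014,0],[0,0.014,0,0.018,0],[0,0.016,0,0.022,0],[0,0.018,0,0.026,0],[0,0.019,0,0.030,0],[0,0.019,0,0.030,0]]'
python3 - <<'E'
from h import *
from cell import read_camera
rel(ch(.033,.12,.1335),10.1)
cv2.imwrite("pics/top3.png",cv2.resize(read_camera("top")[140:290,330:480],None,fx=4,fy=4,interpolation=cv2.INTER_CUBIC))
E
```

```text
time_s: 7.2
tool_pos: [0.4695, -0.4139, 0.1328]
tool_rot: [-179.9, -0.2, 10.1]
force: [-8.2, 8.7, 26.5]
grip_width: 0.0004
tool [ 0.4695 -0.4139  0.1328] [-179.9   -0.2   10.1] F [-8.2  8.7 26.5] q [  2.  24.  47.  95. -18.  69. -27.] t 7.2
rel [ 0.0015 -0.0007 -0.0007] twist -0.0
```

View pics/top3.png

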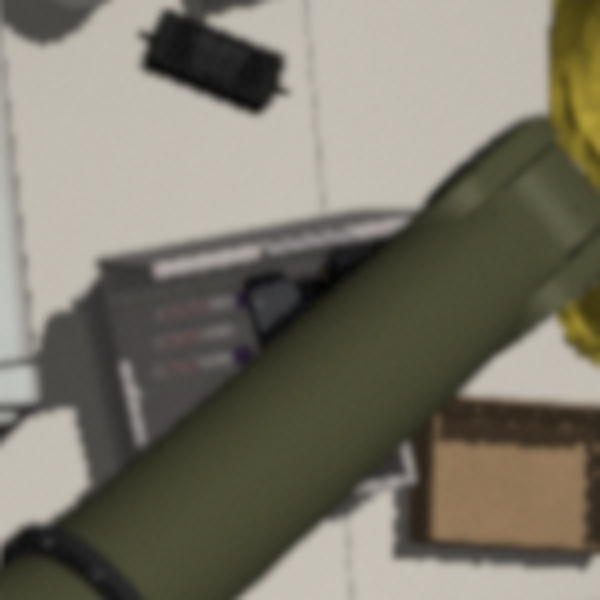

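```bash
python3 -m handwheel '[[0,-0.010,0,-0.003,0],[0,-0.018,0,-0.010,0],[0,-0.022,0,-0.025,0],[0,-0.024,0,-0.040,0],[0,-0.024,0,-0.040,0]]'
python3 - <<'E'
from h import *
from cell import read_camera
rel(ch(.033,.12,.1335),10.1)
cv2.imwrite("pics/top4.png",cv2.resize(read_camera("top")[140:290,330:480],None,fx=4,fy=4,interpolation=cv2.INTER_CUBIC))
E
```

```text
time_s: 7.75
tool_pos: [0.4458, -0.4191, 0.1712]
tool_rot: [179.8, -0.2, 10.1]
force: [0.6, 0.1, 0.7]
grip_width: 0.0008
tool [ 0.4458 -0.4191  0.1712] [179.8  -0.2  10.1] F [0.6 0.1 0.7] q [  2.  20.  48.  95. -15.  72. -27.] t 7.75
rel [ 0.0256 -0.0018  0.0377] twist 0.001
```

View pics/top4.png

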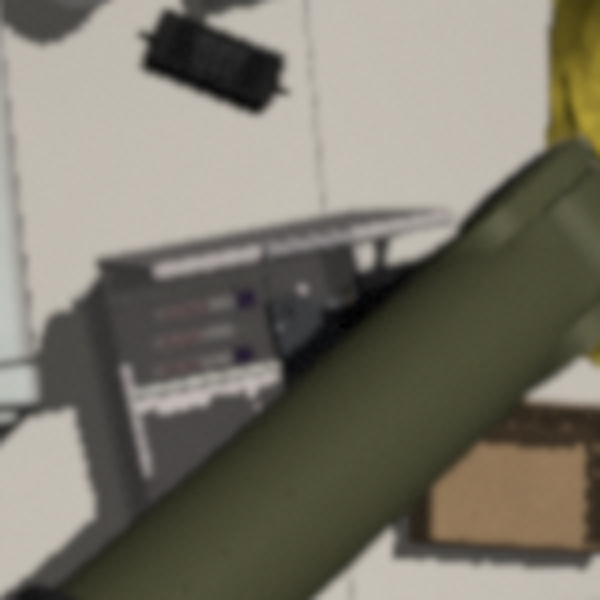

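```bash
python3 -m handwheel '[[0,0,0,-0.03,0],[0,0,0,-0.06,0],[0,0,0,-0.1,0],[0,0,0,-0.14,0],[0,0,0,-0.18,0],[0,-0.02,-0.04,-0.22,0],[0,-0.02,-0.08,-0.25,0],[0,-0.02,-0.12,-0.25,0],[0,-0.02,-0.16,-0.25,0],[0,-0.02,-0.20,-0.25,0],[0,-0.02,-0.20,-0.25,0]]'
python3 - <<'E'
from h import *
from cell import read_camera
rel(ch(.033,.12,.1335),10.1)
cv2.imwrite("pics/top5.png",cv2.resize(read_camera("top")[140:290,330:480],None,fx=4,fy=4,interpolation=cv2.INTER_CUBIC))
cv2.imwrite("pics/scene5.png",read_camera("scene"))
E
```

```text
time_s: 8.9
tool_pos: [0.3909, -0.2184, 0.4188]
tool_rot: [-179.8, -0.1, 10.8]
force: [0.3, -0.2, -0.2]
grip_width: 0.0002
tool [ 0.3909 -0.2184  0.4188] [-1.798e+02 -1.000e-01  1.080e+01] F [ 0.3 -0.2 -0.2] q [-19. -12.  37.  90.   7.  99. -60.] t 8.9
rel [0.0415 0.2068 0.2848] twist 0.012
```

View pics/top5.png

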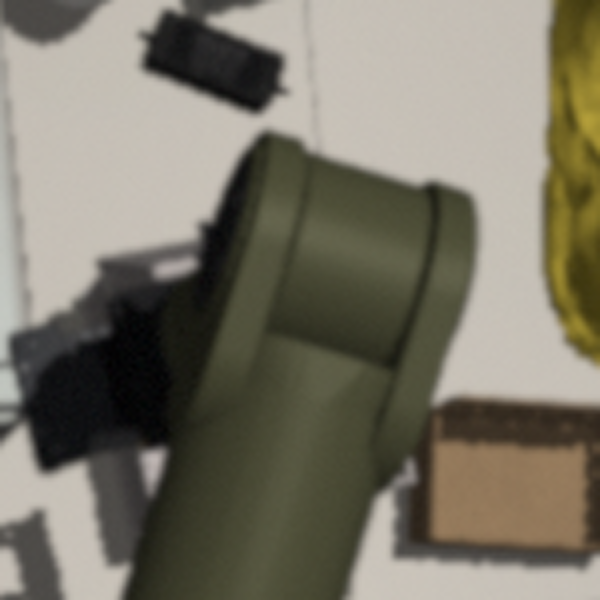

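View pics/scene5.png

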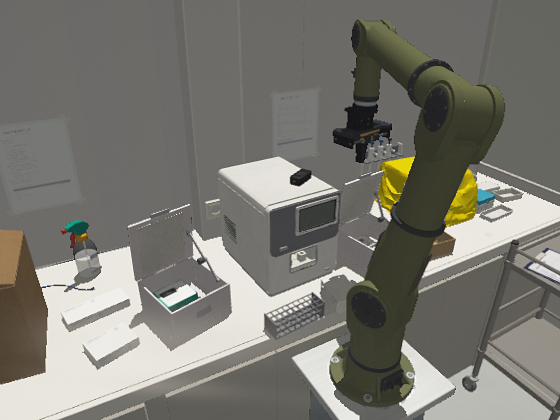

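```bash
python3 - <<'E'
from h import *
s=cv2.imread("pics/scene5.png")
cv2.imwrite("pics/zs5.png",cv2.resize(s[165:275,330:440],None,fx=5,fy=5,interpolation=cv2.INTER_CUBIC))
print("initial knob would be at",proj("scene",ch(.024,.104,.1535)),"folded",proj("scene",ch(.024,.1236,.12)))
E
```

```text
initial knob would be at [385.63156865 213.49928192] folded [380.52044999 219.40192488]
```

View pics/zs5.png

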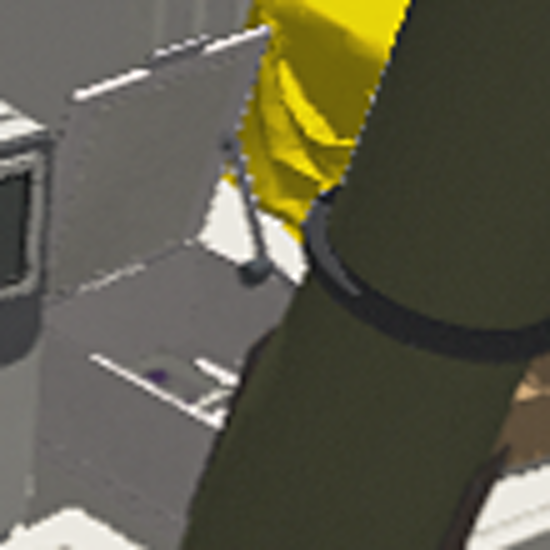

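```bash
python3 - <<'E'
from h import *
z=lambda x,y:((x+.5)/4-.5+330,(y+.5)/4-.5+140)
for zz in(.306,.30):
  b=onz("top",*z(450,213),zz)-FR; print(b@U,b@F)
p=ch(.085,.255,.43);print(p);rel(p,10.1)
E
```

```text
-0.0032820516853958107 0.15927830639172888
-0.00561496391444972 0.16019052716166046
[ 0.59461975 -0.33806875  0.43      ]
tool [ 0.3904 -0.2235  0.4185] [180.   -0.   10.4] F [-1.  -0.3 -0.5] q [-19. -12.  38.  90.   7.  99. -60.] t 9.0
rel [ 0.1803  0.1494 -0.0114] twist 0.004
```

```bash
python3 -m handwheel '[[0,0.02,0.017,-0.01,0],[0,0.04,0.034,-0.02,0],[0,0.06,0.05,-0.02,0],[0,0.08,0.067,-0.02,0],[0,0.10,0.084,-0.02,0],[0,0.12,0.10,-0.02,0],[0,0.14,0.117,-0.02,0],[0,0.16,0.133,-0.02,0],[0,0.18,0.149,-0.02,0],[0,0.18,0.149,-0.02,0],[0,0.18,0.149,-0.02,0]]'
python3 - <<'E'
from h import *
from cell import read_camera
rel(ch(.085,.255,.262),10.1)
cv2.imwrite("pics/scene6.png",read_camera("scene"))
E
```

```text
time_s: 10.1
tool_pos: [0.5933, -0.3408, 0.4369]
tool_rot: [180.0, 0.2, 10.1]
force: [0.8, -0.8, 0.4]
grip_width: 0.0006
tool [ 0.5933 -0.3408  0.4369] [180.    0.2  10.1] F [ 0.8 -0.8  0.4] q [  1.  28.  48.  53. -21. 106. -41.] t 10.1
rel [ 0.0024 -0.0026  0.1749] twist -0.001
```

View pics/scene6.png

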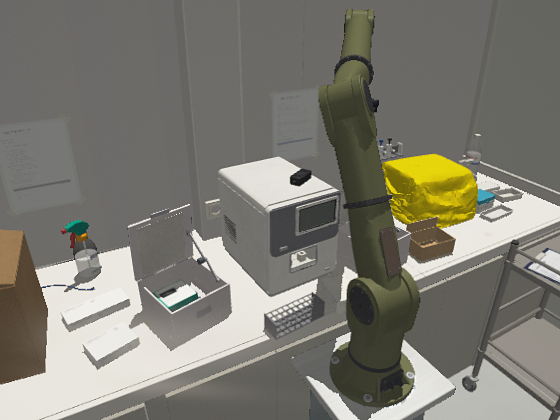

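```bash
python3 -m handwheel '[[0,0.001,-0.001,0.03,0],[0,0.001,-0.001,0.06,0],[0,0.001,-0.002,0.09,0],[0,0.001,-0.002,0.12,0],[0,0.001,-0.002,0.15,0],[0,0.001,-0.002,0.175,0],[0,0.001,-0.002,0.175,0]]'
python3 - <<'E'
from h import *
import cell
rel(ch(.085,.255,.262),10.1)
print((cell.get_obs()["tool_pos"]-FR)@np.c_[U,F])
# arc: contact at rho from hinge, outer-face offset 5mm + finger half-width 9.5 toward rear
for th in (76,70,65,60,55,50,45,40,35,30,25,20,15,10,5,0):
    t=np.radians(th); rho=.155
    r=.205-rho*np.cos(t)+.005*np.sin(t)+.0095; z=.110+rho*np.sin(t)+.005*np.cos(t)
    print(th,round(r,4),round(z,4))
E
```

```text
time_s: 10.85
tool_pos: [0.5923, -0.3352, 0.2608]
tool_rot: [-179.8, 0.2, 10.2]
force: [-0.7, 0.2, -0.3]
grip_width: 0.0007
tool [ 0.5923 -0.3352  0.2608] [-179.8    0.2   10.2] F [-0.7  0.2 -0.3] q [ -5.  27.  47.  76. -19.  86. -39.] t 10.85
rel [ 0.0018  0.0032 -0.0013] twist 0.002
[0.08821471 0.25319889]
76 0.1819 0.2616
70 0.1662 0.2574
65 0.1535 0.2526
60 0.1413 0.2467
55 0.1297 0.2398
50 0.1187 0.232
45 0.1084 0.2231
40 0.099 0.2135
35 0.0904 0.203
30 0.0828 0.1918
25 0.0761 0.18
20 0.0706 0.1677
15 0.0661 0.1549
10 0.0627 0.1418
5 0.0605 0.1285
0 0.0595 0.115
```

```bash
python3 -m handwheel '[[0,-0.02,0,0,0],[0,-0.04,0,0,0],[0,-0.055,0,0,0],[0,-0.065,0,0,0],[0,-0.072,0,0.001,0],[0,-0.080,0,0.003,0],[0,-0.088,0,0.005,0],[0,-0.094,0,0.007,0],[0,-0.1005,0,0.0095,0],[0,-0.107,0,0.012,0],[0,-0.113,0,0.015,0]]'
python3 - <<'E'
from h import *
import cell
rel(ch(.085,.1413,.2467),10.1)
cv2.imwrite("pics/top7.png",cv2.resize(cell.read_camera("top")[140:290,330:480],None,fx=4,fy=4,interpolation=cv2.INTER_CUBIC))
E
```

```text
time_s: 11.95
tool_pos: [0.4824, -0.3568, 0.2481]
tool_rot: [-180.0, 0.0, 10.2]
force: [1.6, 0.8, 2.3]
grip_width: 0.0005
tool [ 0.4824 -0.3568  0.2481] [-180.     0.    10.2] F [1.6 0.8 2.3] q [ -8.  15.  50.  90. -12.  80. -36.] t 11.95
rel [0.0001 0.0012 0.0014] twist 0.001
```

View pics/top7.png

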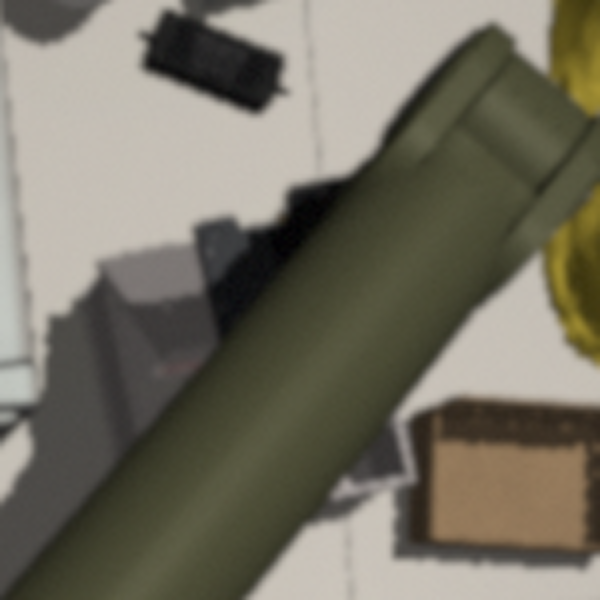

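```bash
python3 -m handwheel '[[0,-0.006,0,0.0035,0],[0,-0.012,0,0.007,0],[0,-0.017,0,0.011,0],[0,-0.0226,0,0.015,0],[0,-0.028,0,0.019,0],[0,-0.033,0,0.024,0],[0,-0.038,0,0.029,0],[0,-0.042,0,0.033,0],[0,-0.047,0,0.038,0],[0,-0.051,0,0.044,0],[0,-0.055,0,0.049,0],[0,-0.0585,0,0.055,0],[0,-0.062,0,0.061,0],[0,-0.065,0,0.067,0]]'
python3 - <<'E'
from h import *
import cell
rel(ch(.085,.0761,.18),10.1)
cv2.imwrite("pics/top8.png",cv2.resize(cell.read_camera("top")[140:290,330:480],None,fx=4,fy=4,interpolation=cv2.INTER_CUBIC))
E
```

```text
time_s: 13.4
tool_pos: [0.4187, -0.3686, 0.181]
tool_rot: [180.0, 0.0, 10.2]
force: [-0.8, -0.7, 1.8]
grip_width: 0.0004
tool [ 0.4187 -0.3686  0.181 ] [180.    0.   10.2] F [-0.8 -0.7  1.8] q [ -7.  11.  52. 101.  -9.  72. -33.] t 13.4
rel [-0.0003  0.0008  0.001 ] twist 0.001
```

View pics/top8.png

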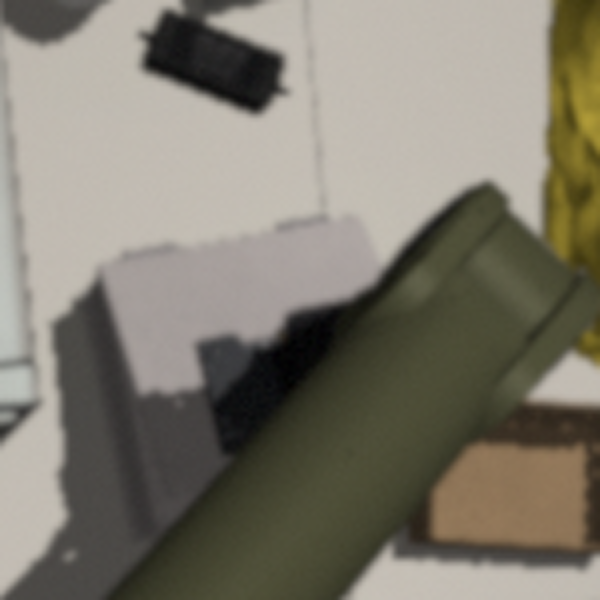

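```bash
python3 -m handwheel '[[0,-0.003,0,0.006,0],[0,-0.0055,0,0.012,0],[0,-0.008,0,0.018,0],[0,-0.010,0,0.025,0],[0,-0.012,0,0.031,0],[0,-0.0135,0,0.038,0],[0,-0.0145,0,0.044,0],[0,-0.0155,0,0.051,0],[0,-0.016,0,0.057,0],[0,-0.0165,0,0.062,0],[0,-0.0165,0,0.062,0]]'
python3 - <<'E'
from h import *
rel(ch(.085,.0595,.115),10.1)
E
```

```text
time_s: 14.55
tool_pos: [0.4029, -0.3714, 0.1204]
tool_rot: [-179.9, -0.0, 10.2]
force: [-4.2, 2.9, 9.1]
grip_width: 0.0004
tool [ 0.4029 -0.3714  0.1204] [-179.9   -0.    10.2] F [-4.2  2.9  9.1] q [ -5.  14.  51. 107. -12.  65. -29.] t 14.55
rel [-0.0009  0.0008  0.0054] twist 0.001
```

```bash
python3 -m handwheel '[[0,0,0,0.001,0],[0,0,0,0.002,0],[0,0,0,0.003,0],[0,0,0,0.003,0]]'
python3 - <<'E'
from h import *
rel(ch(.085,.0595,.115),10.1)
E
```

```text
time_s: 14.95
tool_pos: [0.403, -0.3714, 0.1201]
tool_rot: [-179.9, -0.1, 10.2]
force: [-9.4, 7.6, 29.8]
grip_width: 0.0004
tool [ 0.403  -0.3714  0.1201] [-1.799e+02 -1.000e-01  1.020e+01] F [-9.4  7.6 29.8] q [ -5.  14.  51. 107. -12.  65. -29.] t 14.95
rel [-0.001   0.0007  0.0051] twist 0.001
```

```bash
python3 -m handwheel '[[0,0,0,-0.004,0],[0,0,0,-0.02,0],[0,0,0,-0.05,0],[0,0,0,-0.09,0],[0,0,0,-0.13,0],[0,0,0,-0.17,0],[0,0,0,-0.21,0],[0,0.02,-0.03,-0.25,0],[0,0.05,-0.07,-0.28,0],[0,0.09,-0.11,-0.30,0],[0,0.13,-0.15,-0.30,0],[0,0.17,-0.19,-0.30,0],[0,0.18,-0.23,-0.30,0],[0,0.18,-0.27,-0.30,0],[0,0.18,-0.31,-0.30,0],[0,0.18,-0.31,-0.30,0]]'
python3 - <<'E'
from h import *
import cell
rel(ch(.085,.0595,.115),10.1)
for n in("scene","top"): cv2.imwrite(f"pics/{n}9.png",cell.read_camera(n))
E
```

```text
time_s: 16.55
tool_pos: [0.5251, -0.0249, 0.4164]
tool_rot: [-179.8, 0.0, 11.0]
force: [-0.8, 0.5, -0.1]
grip_width: 0.0005
tool [ 0.5251 -0.0249  0.4164] [-179.8    0.    11. ] F [-0.8  0.5 -0.1] q [-34.   1.  35.  81.  -1.  98. -78.] t 16.55
rel [-0.187   0.3186  0.3003] twist 0.016
```

View pics/scene9.png

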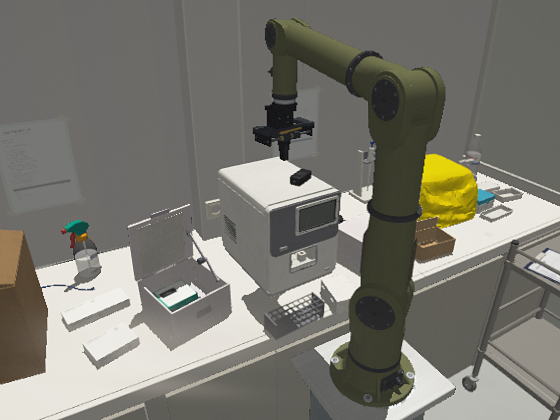

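View pics/top9.png

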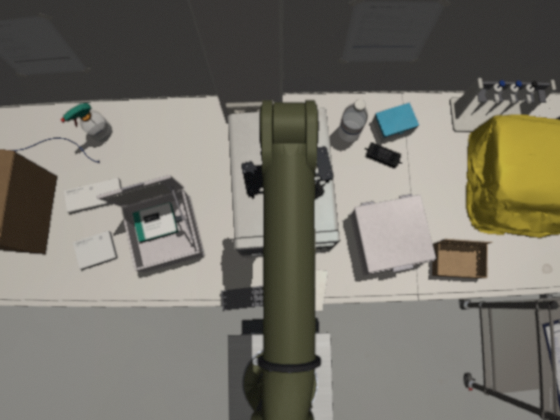

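```bash
python3 - <<'E'
from h import *
a=cv2.imread("pics/top0.png");b=cv2.imread("pics/top9.png")
d=cv2.absdiff(a,b).max(2)[170:285,115:210];print("spare chest diff px>40:",(d>40).sum())
c=cv2.resize(b[185:285,345:445],None,fx=5,fy=5,interpolation=cv2.INTER_CUBIC)
for u in(0,.2):
  for zz in(.12,.134): print(u,zz,proj("top",ch(u,0.003,zz)))
cv2.imwrite("pics/zt9.png",c)
s=cv2.imread("pics/scene9.png");cv2.imwrite("pics/zs9.png",cv2.resize(s[190:280,320:420],None,fx=6,fy=6,interpolation=cv2.INTER_CUBIC))
E
```

```text
spare chest diff px>40: 0
0 0.12 [433.99538167 257.7129673 ]
0 0.134 [435.47781169 257.28578826]
0.2 0.12 [368.85063719 272.02237094]
0.2 0.134 [369.7235273  271.73837038]
```

View pics/zt9.png

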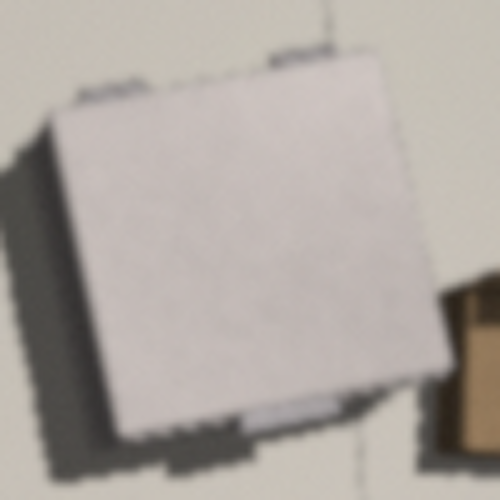

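View pics/zs9.png

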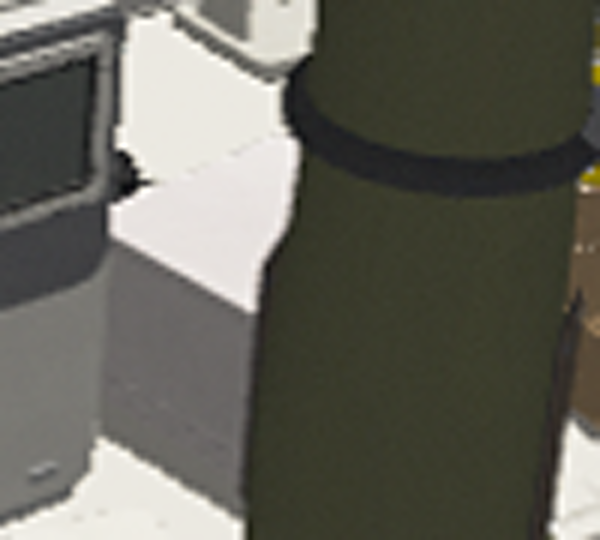

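```bash
python3 -c "
from cell import *
print(get_obs()['joint_velocities'].round(2));print(sign_off())"
```

```text
[ 2.26 -0.08  3.17 -0.28  0.81 -0.07  0.28]
the job is handed in; nothing more can be done
None
```

The chest with the sample tubes (the one on the right) is shut, and I handed the job in at about 16.7 s. `sign_off()` reports no verdict, so this rests on my own checks.

**What I did:** I pressed the stay's knob down about 30 mm and backed off. I then pulled the lid over from behind with the closed fingertips at about 0.9 rad/s, pressed it onto the rim, and moved clear.

**Checks that passed:**
- **Stay:** after the press, the knob showed at about (381, 219) in the scene picture, where a folded stay puts it. The lid was then only about 0.15 rad down.
- **Lid:** the fingertips stopped hard at z = 0.120 m, which is the 110 mm rim plus the 10 mm lid. The pictures after I backed off show no gap along the left side.
- **Other chest:** no changed pixels there between the first and last top views, so its lid has not visibly moved.
- **Robot:** wrist force was about 1 N or less (noise level), and the TCP was at z = 0.416 m, above the analyser's top at about 0.34 m.

**What disagreed or was less clean:**
- The knob press ended at about 27 N instead of the expected 2–6 N. The gripper body was probably touching the upper link or the lid by then.
- The last push on the shut lid reached about 30 N. Both pushes are under the 40 N and 120 N limits.
- The arm was still settling at up to about 3 degrees/s in the joints when I handed in, but well clear of everything.

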